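Load a reagent bottle through sprung dust flaps

TASK

Load the red-capped bottle into the reagent bay: press it straight down through the two sprung dust flaps until it stands fully home and upright on the floor of the well, then let go, leaving the bottle holding the flaps open. Lower it gently, do not drop it in, and leave the blue-capped and the brown bottle standing where they are.

Things in the scene. Friction and masses are not known exactly. Their poses are not given: they have to be found in the camera images.
- bottle_red: Round white bottle, red screw cap, loose, upright, about 0.18 kg; origin at the centre of its underside, z up. Height 118 mm; body 58 mm across, straight-sided up to about 78 mm, then a shoulder; cap 41 mm across, from 106 to 118 mm. Grip the body from above with the pads' middle 70 to 80 mm up (or the cap), so that the fingers stay above the bay.
- reagent_bay: Low white box with blue collar, fixed, 124 (its x) by 112 (its y) by 54 mm high; origin at the centre of its underside, on the well's centre line; yaw varies. Its top has an opening 77 (x) by 72 mm (y) for the bottle, in a collar that slopes up and out by about 7 mm. The well floor is 6 mm above the worktop: fully home, the bottle's underside is at 6 mm, its cap top at 124 mm.
- bottle_blue: Bystander: round white bottle with a blue cap, 60 mm in diameter, 112 mm high, loose, upright; origin at the centre of its underside.
- bottle_brown: Bystander: round brown bottle with a black cap, 55 mm in diameter, 105 mm high, loose, upright; origin at the centre of its underside.
- flap_seam (a point): Middle of the bay's opening, 48 mm above the worktop, where two black flaps meet flush. Each is 37 mm long, hinged along the opening's x side; they swing only downwards, shut by springs. They give way to the bottle pressed straight down with about 4 to 8 N (more than its weight, 2 N) and then rest against its sides. Axes as the bay's; it does not move with the flaps.

How it is judged:
By the outcome, as a careful person would: the job done as asked, in the order asked, and still so for the second after the job is handed in, with the robot touching nothing.
It also fails if it takes over 48 s, if anything falls off the work surface, if the arm or the gripper's body presses on something with over 40 N, if the wrist force passes 120 N, or if a joint passes its speed limit or range.

ROBOT

A 7-joint arm with a two-finger parallel gripper is mounted at the origin on a cart in front of the work surface, level with it; the furniture and walls round the work are solid. World frame = base frame: x ahead of the robot, y to its left, z up, the work surface at z = 0. Lengths are in mm, angles in rad, forces in N, time in s.
With the tool pointing down it reaches from about 425 to 950 mm from the base axis. Payload 16.7 kg.
Tool frame: the origin (TCP) lies at the very end of the fingers, on their centre line; the grasp point (between the pads) lies 19 mm behind it; z points along the fingers, y is the line along which they close (so a half turn about z gives the same grasp; the last joint's range is limited). The gripper opens to 94 mm and grips with 3 to 60 N. Pads are 16 mm wide; open, the fingers measure 119 mm over their backs; the gripper's body (75 mm by 177 mm) begins 78 mm behind the grasp point.
Start: joints at [-1.252, 0.426, 0.074, 1.606, -0.034, 1.111, -0.067], TCP at [304.973, 602.134, 205.467] pointing down, gripper open.
Joint ranges: [-2.85, 2.85], [-0.5, 2.14], [-1.23, 1.37], [0.21, 2.46], [-1.02, 4.16], [0.16, 2.05], [-2.73, 2.73]. Speed limits (rad/s): [1.89, 1.89, 2.39, 2.39, 3.01, 3.01, 3.01].

INTERFACE

Orientations are given as [roll, pitch, yaw] about the fixed x, y, z axes, in that order (R = Rz(yaw) Ry(pitch) Rx(roll)).
In Python, from plant import manip gives the robot as it stands.
- The arm moves only by the tool jog_arm, called after "Request:" as name([rows], argument=value, ...), one row to a line, values as JSON. Schema: {"type":"object","properties":{"moves":{"type":"array","items":{"type":"array","items":{"type":"array","items":{"type":"number"},"minItems":5,"maxItems":5},"minItems":1,"maxItems":10},"minItems":1,"maxItems":1},"only":{"type":"string"},"quiet":{"type":"boolean"},"lines":{"type":"string"}},"required":["moves"],"additionalProperties":false}. moves is a list that holds a single list of rows (three levels of brackets), with 1 to 10 rows, each of 5 numbers: the finger opening in mm, then dx, dy, dz in mm, then a turn about the tool's z in rad; each row shifts and turns the commanded pose from where the row before left it, along the tool's axes as they then stand; what a row does not reach is not made up. A row lasts 1/12 s, in which the tool goes at most 41.7 mm and 0.125 rad, less where a joint would pass 70% of its speed; a pose out of reach is approached as far as the arm can. The fingers move at their own pace and stop on an object; the grip force is fixed at half the most. Time passes only in rows, so rows that do not move let the fingers close. The tool returns the time, the measured TCP pose, the force, the opening and the grip force at its end. only (a regular expression) keeps the lines of the reply that match it, lines (a string "A,B") keeps lines A to B, and quiet returns only ok. Input that does not fit is refused with a message, and nothing moves.
- manip.get_obs(): the state, without advancing time (a new reading comes with each control period).
- manip.grab_frame(name): name is "side" or "top" or "wrist"; returns a dict with "image" (480x640x3 uint8, red, green, blue), "camera_matrix" (3x3 intrinsics, pixels), "T" (4x4, takes a point from camera to world coordinates); the wrist camera has in their place "mount" (4x4, takes a point from camera to tool coordinates, whose origin is the TCP and whose axes are the flange's). Camera axes: x right, y up, looking along -z (the intrinsics and any distortion apply to the point x, -y, -z); pixel columns grow to the right and rows downward; lengths in mm; the calibration is good to about 2 mm. A picture is of the moment at which its call begins: read the wrist's pose just before it. There is no depth.
- manip.hand_in(): hands the job in; it is judged then, once.
The state is a dict: "t": time; "qpos": joint angles; "qvel": joint speeds; "effort": joint torques, N m; "ee_pos": TCP position; "orientation": TCP orientation; "force": force on the tool from outside, world axes, zero at the start; "torque": the same for the moment, N m; "width": finger opening in mm; "grasp_force": force on a finger pad.
Only numpy, scipy, OpenCV 4.12 (cv2) and the standard library are available. Lean on these libraries where they do the work, as an engineer would, in place of code of your own. Each camera call takes 0.05 s, during which the arm holds its last target. There are 200 camera calls.

## Working session

There is one attempt and no reset: what is moved stays moved. The work goes in short steps, Python scripts to look and compute and a tool call to move; the robot and the scene stay as the last step left them, time stands still between calls to the robot, and variables do not carry over. Pictures are saved under pics/ and viewed, at most 10 in all, crops included, and the job is handed in when it is done.

```bash
ls; mkdir -p pics
```

Run:
```python
from plant import manip
import cv2,numpy as np,pickle
o=manip.get_obs();print(o)
d={}
for n in("side","top"):
    f=manip.grab_frame(n);d[n]=f;cv2.imwrite(f"pics/{n}0.png",f["image"][:,:,::-1]);print(n,f["camera_matrix"],f["T"],[k for k in f])
pickle.dump(d,open("f0.pkl","wb"))
```

```text
pics
plant.py
{'t': 0.0, 'qpos': array([-1.25151007,  0.42673519,  0.07383528,  1.60665699, -0.03406464,
        1.11080446, -0.06713137]), 'qvel': array([-0.00051578,  0.00042014, -0.00094503, -0.00071783,  0.00104952,
       -0.00085882,  0.00030762]), 'effort': array([-3.20150066e-04, -9.35815287e+01,  3.66702028e+00, -4.54166436e+01,
       -4.87950118e-02,  2.02529185e-02,  1.53080973e-04]), 'ee_pos': array([304.78682666, 601.74199429, 204.750988  ]), 'orientation': array([-3.14025300e+00,  1.25337434e-04,  2.67277185e+00]), 'force': array([-0.74948246,  0.34293198,  0.16658122]), 'torque': array([ 0.00898281, -0.00608222, -0.01700111]), 'grasp_force': 0.0, 'width': 94.47577722468387}
side [[462.06227477   0.         318.15525598]
 [  0.         462.06227477 241.08506971]
 [  0.           0.           1.        ]] [[-9.95058376e-01  3.88442218e-02 -9.13780917e-02  4.49771780e+02]
 [-9.67812930e-02 -5.85070918e-01  8.05186564e-01  6.82207917e+02]
 [-2.21858185e-02  8.10051324e-01  5.85939111e-01  6.19880245e+02]
 [ 0.00000000e+00  0.00000000e+00  0.00000000e+00  1.00000000e+00]] ['image', 'camera_matrix', 'T']
top [[589.23080977   0.         323.72862915]
 [  0.         589.23080977 239.26012263]
 [  0.           0.           1.        ]] [[-2.68397757e-02  9.92273166e-01 -1.21134595e-01  4.18095724e+02]
 [-9.99632258e-01 -2.71108745e-02 -5.90150974e-04 -6.27028274e+01]
 [-3.86965577e-03  1.21074209e-01  9.92635916e-01  1.08937013e+03]
 [ 0.00000000e+00  0.00000000e+00  0.00000000e+00  1.00000000e+00]] ['image', 'camera_matrix', 'T']
```

View pics/top0.png

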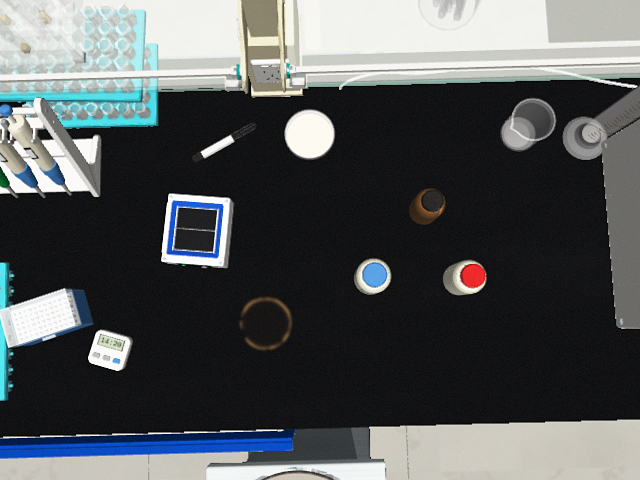

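View pics/side0.png

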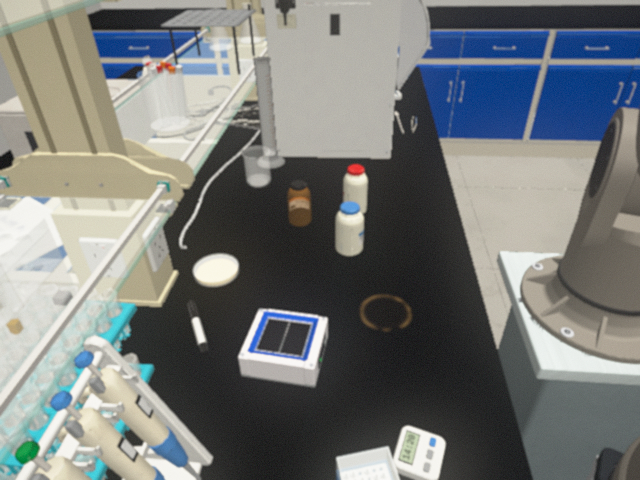

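The top view shows the red cap at (473,276), blue cap at (375,275), brown bottle at (432,201) and the bay at (197,231) with its seam running left-right. The side view shows red at (356,170) and the bay at (285,340).

Create h.py:
```python
import numpy as np,cv2
def ray(f,p):
    K=f["camera_matrix"];d=np.linalg.inv(K)@[p[0],p[1],1];return f["T"][:3,3],f["T"][:3,:3]@[d[0],-d[1],-d[2]]
def onz(f,p,z):
    c,d=ray(f,p);return c+d*(z-c[2])/d[2]
def tri(fs,ps):
    A=np.zeros((3,3));b=np.zeros(3)
    for f,p in zip(fs,ps):
        c,d=ray(f,p);d=d/np.linalg.norm(d);P=np.eye(3)-np.outer(d,d);A+=P;b+=P@c
    return np.linalg.solve(A,b)
def blob(im,lo,hi,box):
    x0,y0,x1,y1=box;h=cv2.cvtColor(im,cv2.COLOR_RGB2HSV);m=cv2.inRange(h,lo,hi);k=np.zeros_like(m);k[y0:y1,x0:x1]=m[y0:y1,x0:x1]
    c=cv2.findContours(k,cv2.RETR_EXTERNAL,cv2.CHAIN_APPROX_NONE)[0];return max(c,key=cv2.contourArea)
```

Run:
```python
import pickle;from h import *
d=pickle.load(open("f0.pkl","rb"));t,s=d["top"],d["side"]
def cen(c): m=cv2.moments(c);return m["m10"]/m["m00"],m["m01"]/m["m00"]
R=((0,150,80),(8,255,255));B=((95,100,60),(125,255,255))
c=blob(t["image"],*R,(430,240,520,310));e,_=cv2.minEnclosingCircle(c);print("red px",cen(c),e,cv2.boundingRect(c),"world",onz(t,cen(c),118))
cs=blob(s["image"],*R,(330,150,390,200));print("red side",cen(cs),cv2.boundingRect(cs),tri([t,s],[cen(c),cen(cs)]))
c=blob(t["image"],*B,(345,250,400,300));print("blue",onz(t,cen(c),112))
for f,box in((t,(155,185,240,275)),(s,(235,300,335,370))):
    c=blob(f["image"],*B,box);r=cv2.approxPolyDP(cv2.convexHull(c),4,True)[:,0]
    w=np.array([onz(f,p,54) for p in r]);print("collar outer",r.tolist(),w.round(1).tolist(),w.mean(0).round(1),[np.linalg.norm(w[i]-w[i-1]).round(1) for i in range(len(w))])
    # inner hole
    m=np.zeros(f["image"].shape[:2],np.uint8);cv2.drawContours(m,[c],-1,255,-1)
    h=cv2.cvtColor(f["image"],cv2.COLOR_RGB2HSV);k=cv2.inRange(h,(0,0,0),(180,255,70))&m
    k=cv2.morphologyEx(k,cv2.MORPH_CLOSE,np.ones((5,5)))
    c2=max(cv2.findContours(k,cv2.RETR_EXTERNAL,2)[0],key=cv2.contourArea);r=cv2.boxPoints(cv2.minAreaRect(c2)) if f is t else cv2.approxPolyDP(cv2.convexHull(c2),4,True)[:,0]
    w=np.array([onz(f,p,48) for p in r]);print("hole",r.tolist(),w.round(1).tolist(),w.mean(0).round(1),[np.linalg.norm(w[i]-w[i-1]).round(1) for i in range(len(w))])
cv2.imwrite("pics/bay.png",np.hstack([cv2.resize(t["image"][180:280,145:245],(400,400)),cv2.resize(s["image"][290:390,235:335],(400,400))])[:,:,::-1])
```

```text
red px (472.58199753390875, 275.4381422112618) (472.72222900390625, 275.3611145019531) (461, 264, 24, 24) world [ 469.94167404 -305.55870093  118.        ]
red side (355.472010178117, 168.88931297709922) (347, 164, 18, 11) [ 469.24251132 -306.03380766  116.02433163]
blue [ 476.36545987 -144.46755807  112.        ]
collar outer [[173, 201], [222, 204], [217, 257], [167, 253]] [[620.6, 205.2, 54.0], [612.8, 117.7, 54.0], [518.1, 127.1, 54.0], [527.6, 215.4, 54.0]] [569.8 166.3  54. ] [np.float64(93.6), np.float64(87.9), np.float64(95.2), np.float64(88.9)]
hole [[174.39413452148438, 247.87644958496094], [177.5294189453125, 207.1176300048828], [216.22354125976562, 210.09410095214844], [213.0882568359375, 250.85292053222656]] [[537.0, 203.9, 48.0], [610.4, 198.6, 48.0], [603.1, 129.1, 48.0], [529.8, 135.1, 48.0]] [570.1 166.7  48. ] [np.float64(69.2), np.float64(73.6), np.float64(69.8), np.float64(73.5)]
collar outer [[264, 312], [317, 319], [305, 359], [248, 350]] [[611.3, 119.2, 54.0], [518.2, 129.0, 54.0], [528.2, 215.6, 54.0], [620.4, 204.8, 54.0]] [569.5 167.1  54. ] [np.float64(86.1), np.float64(93.7), np.float64(87.1), np.float64(92.9)]
hole [[269, 320], [308, 325], [300, 353], [258, 347]] [[600.8, 131.7, 48.0], [532.7, 138.2, 48.0], [538.4, 199.3, 48.0], [607.5, 192.4, 48.0]] [569.8 165.4  48. ] [np.float64(61.0), np.float64(68.4), np.float64(61.4), np.float64(69.5)]
```

View pics/bay.png

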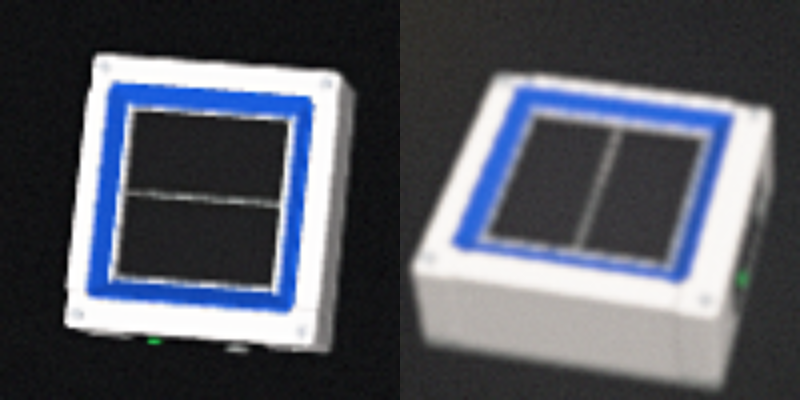

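The opening is bordered by blue, with its seam along the bay's y. Its centre is about (570,166.5), consistent in both views. Red is at (469.6,-305.7), and both the height and the reach check out. First move is towards (480,300) at the same height.

Create go.py:
```python
import sys,numpy as np
from plant import manip
from scipy.spatial.transform import Rotation as R
o=manip.get_obs();r=R.from_euler("xyz",o["orientation"]);p=o["ee_pos"]
print("t",round(o["t"],2),"q",o["qpos"].round(2),"p",p.round(1),"rpy",o["orientation"].round(3),"F",o["force"].round(1))
for a in sys.argv[1:]:
    w=np.array(eval(a));print(a,"tool delta",r.inv().apply(w-p).round(1));p=w
```

```text
(no output)
```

Request:
jog_arm([
  [[94, -29, -19, 0, 0], [94, -29, -19, 0, 0], [94, -29, -19, 0, 0], [94, -29, -19, 0, 0], [94, -29, -19, 0, 0], [94, -29, -19, 0, 0], [94, -29, -19, 0, 0], [94, -29, -19, 0, 0], [94, -29, -19, 0, 0], [94, -29, -19, 0, 0]],
])

```text
t: 0.93
ee_pos: [478.2, 299.9, 205.4]
orientation: [-3.141, -0.0, 2.673]
force: [0.1, 0.4, -0.2]
width: 93.9
grasp_force: 0.0
```

```bash
python3 go.py "[500,0,210]" "[469.6,-305.7,210]" "[570,166.5,210]"
```

```text
t 0.93 q [-0.84  0.25  0.2   1.87 -0.06  1.03  0.48] p [478.2 299.9 205.4] rpy [-3.141 -0.     2.673] F [ 0.1  0.4 -0.2]
[500,0,210] tool delta [-154.9 -257.8   -4.6]
[469.6,-305.7,210] tool delta [-111.  -286.5    0. ]
[570,166.5,210] tool delta [ 1.238e+02  4.666e+02 -1.000e-01]
```

Request:
jog_arm([
  [[94, -15.5, -26, 0, 0], [94, -15.5, -26, 0, 0], [94, -15.5, -26, 0, 0], [94, -15.5, -26, 0, 0], [94, -15.5, -26, 0, 0], [94, -15.5, -26, 0, 0], [94, -15.5, -26, 0, 0], [94, -15.5, -26, 0, 0], [94, -15.5, -26, 0, 0], [94, -15.5, -26, 0, 0]],
])

```text
t: 1.77
ee_pos: [498.3, -1.8, 205.4]
orientation: [3.142, -0.0, 2.673]
force: [0.7, 0.5, -0.8]
width: 93.8
grasp_force: 0.0
```

Request:
jog_arm([
  [[94, -11, -28.6, 0, 0], [94, -11, -28.6, 0, 0], [94, -11, -28.6, 0, 0], [94, -11, -28.6, 0, 0], [94, -11, -28.6, 0, 0], [94, -11, -28.6, 0, 0], [94, -11, -28.6, 0, 0], [94, -11, -28.6, 0, 0], [94, -11, -28.6, 0, 0], [94, -11, -28.6, 0, 0]],
])

```text
t: 2.6
ee_pos: [467.0, -306.6, 205.4]
orientation: [3.142, -0.0, 2.673]
force: [0.9, -0.1, -0.0]
width: 93.8
grasp_force: 0.0
```

```bash
python3 go.py "[469.6,-305.7,210]"
```

Run:
```python
from plant import manip;from h import *
import pickle
from scipy.spatial.transform import Rotation as R
o=manip.get_obs();f=manip.grab_frame("wrist");pickle.dump((o,f),open("w1.pkl","wb"));cv2.imwrite("pics/w1.png",f["image"][:,:,::-1])
print(f["mount"].round(3),f["camera_matrix"].round(1),[k for k in f])
```

```text
t 2.6 q [-0.03  0.26  0.6   1.9  -0.17  1.03  1.74] p [ 467.  -306.6  205.4] rpy [ 3.142 -0.     2.673] F [ 0.9 -0.1 -0. ]
[469.6,-305.7,210] tool delta [-1.9  1.9 -4.6]
[[-1.00000e-03  9.63000e-01  2.69000e-01  7.78530e+01]
 [ 1.00000e+00  1.00000e-03  1.00000e-03 -1.14000e-01]
 [ 1.00000e-03  2.69000e-01 -9.63000e-01 -1.79919e+02]
 [ 0.00000e+00  0.00000e+00  0.00000e+00  1.00000e+00]] [[383.9   0.  315.5]
 [  0.  383.9 239.9]
 [  0.    0.    1. ]] ['image', 'camera_matrix', 'mount']
```

View pics/w1.png

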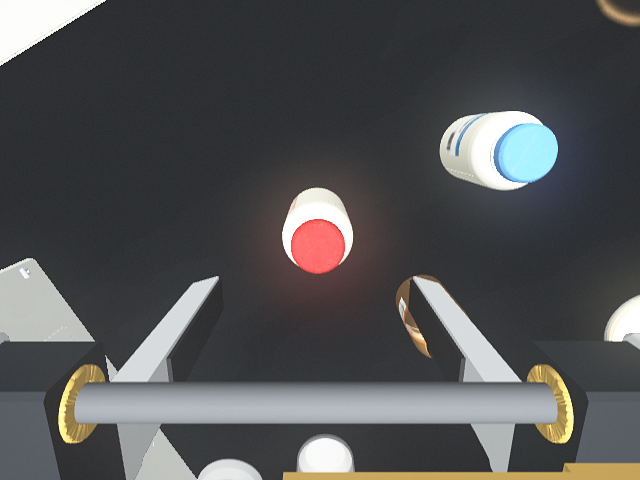

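The wrist view shows the red cap at (318,246) centred between the fingers, with blue at (526,153) and brown at (415,310) behind the right finger. I'll measure the cap from here.

Run:
```python
import pickle;from h import *
from scipy.spatial.transform import Rotation as R
o,f=pickle.load(open("w1.pkl","rb"));T=np.eye(4);T[:3,:3]=R.from_euler("xyz",o["orientation"]).as_matrix();T[:3,3]=o["ee_pos"];f["T"]=T@f["mount"]
c=blob(f["image"],(0,150,80),(8,255,255),(270,200,370,290));e,r=cv2.minEnclosingCircle(c);print(e,r,onz(f,e,118))
```

```bash
python3 go.py "[469.6,-305.7,60]"
```

```text
(317.426025390625, 245.83685302734375) 27.414417266845703 [ 468.58736569 -306.26855787  118.        ]
t 2.65 q [-0.02  0.27  0.6   1.89 -0.17  1.03  1.75] p [ 465.5 -312.3  205.7] rpy [-3.139e+00  1.000e-03  2.668e+00] F [-4.4 -2.9 -0.8]
[469.6,-305.7,60] tool delta [ -0.5   8.1 145.7]
```

Request:
jog_arm([
  [[94, 0, 0, 0, 0], [94, 0, 0, 0, 0], [94, 0, 0, 0, 0]],
])

```text
t: 2.9
ee_pos: [467.6, -304.3, 205.2]
orientation: [3.141, -0.001, 2.674]
force: [0.1, -0.8, 0.2]
width: 94.1
grasp_force: 0.0
```

```bash
python3 go.py "[469.2,-306,58]"
```

```text
t 2.9 q [-0.03  0.26  0.6   1.9  -0.17  1.03  1.74] p [ 467.6 -304.3  205.2] rpy [ 3.141e+00 -1.000e-03  2.674e+00] F [ 0.1 -0.8  0.2]
[469.2,-306,58] tool delta [ -2.3  -0.8 147.2]
```

Request:
jog_arm([
  [[94, -2, -1, 20, 0], [94, 0, 0, 20, 0], [94, 0, 0, 20, 0], [94, 0, 0, 20, 0], [94, 0, 0, 20, 0], [94, 0, 0, 20, 0], [94, 0, 0, 15, 0], [94, 0, 0, 12, 0], [94, 0, 0, 0, 0], [94, 0, 0, 0, 0]],
])

```text
t: 3.73
ee_pos: [469.0, -306.4, 58.5]
orientation: [3.142, -0.001, 2.674]
force: [-0.2, -1.1, -0.2]
width: 93.8
grasp_force: 0.0
```

```bash
python3 go.py "[469,-306,58]"
```

```text
t 3.73 q [ 0.06  0.47  0.51  2.01 -0.33  0.74  1.87] p [ 469.  -306.4   58.5] rpy [ 3.142e+00 -1.000e-03  2.674e+00] F [-0.2 -1.1 -0.2]
[469,-306,58] tool delta [0.1 0.4 0.5]
```

Request:
jog_arm([
  [[50, 0, 0, 0, 0], [50, 0, 0, 0, 0], [50, 0, 0, 0, 0], [50, 0, 0, 0, 0], [50, 0, 0, 0, 0], [50, 0, 0, 0, 0], [50, 0, 0, 0, 0], [50, 0, 0, 0, 0], [50, 0, 0, 0, 0], [50, 0, 0, 0, 0]],
])

```text
t: 4.57
ee_pos: [469.0, -307.1, 58.6]
orientation: [3.142, 0.0, 2.673]
force: [0.5, 0.8, 4.1]
width: 56.2
grasp_force: 30.0
```

Request:
jog_arm([
  [[50, 0, 0, -5, 0], [50, 0, 0, -10, 0], [50, 0, 0, -20, 0], [50, 0, 0, -20, 0], [50, 0, 0, -25, 0], [50, 0, 0, -25, 0], [50, 0, 0, -25, 0], [50, 0, 0, -20, 0], [50, 0, 0, 0, 0], [50, 0, 0, 0, 0]],
])

```text
t: 5.4
ee_pos: [469.1, -307.2, 209.8]
orientation: [3.141, 0.002, 2.673]
force: [-0.2, -0.0, -1.9]
width: 56.4
grasp_force: 29.9
```

```bash
python3 go.py "[500,0,208]" "[570,166.5,208]"
```

```text
t 5.4 q [-0.04  0.26  0.6   1.89 -0.17  1.04  1.74] p [ 469.1 -307.2  209.8] rpy [3.141e+00 2.000e-03 2.673e+00] F [-0.2 -0.  -1.9]
[500,0,208] tool delta [111.3 288.    1.7]
[570,166.5,208] tool delta [1.280e+01 1.802e+02 1.000e-01]
```

Grip holds and the weight shows 1.9 N. Carrying towards the bay.

Request:
jog_arm([
  [[50, 5, 13, 0, 0], [50, 11, 28, 0, 0], [50, 12, 31, 0, 0], [50, 12, 31, 0, 0], [50, 12, 31, 0, 0], [50, 12, 31, 0, 0], [50, 12, 31, 0, 0], [50, 12, 31, 0, 0], [50, 12, 31, 0, 0], [50, 11, 30, 0, 0]],
])

```text
t: 6.23
ee_pos: [499.0, 1.8, 207.7]
orientation: [-3.141, -0.001, 2.673]
force: [0.7, 0.8, -1.4]
width: 56.2
grasp_force: 29.9
```

Request:
jog_arm([
  [[50, 4, 30, 0, 0], [50, 3, 30, 0, 0], [50, 2, 30, 0, 0], [50, 2, 30, 0, 0], [50, 2, 30, 0, 0], [50, 0, 20, 0, 0], [50, 0, 10, 0, 0], [50, 0, 0, 0, 0], [50, 0, 0, 0, 0], [50, 0, 0, 0, 0]],
])

```text
t: 7.07
ee_pos: [569.2, 164.7, 208.1]
orientation: [-3.14, -0.0, 2.671]
force: [-0.1, -1.1, 0.1]
width: 56.4
grasp_force: 29.9
```

```bash
python3 go.py "[570,166.5,208]"
```

Run:
```python
from plant import manip;from h import *
import pickle
from scipy.spatial.transform import Rotation as R
d={n:manip.grab_frame(n) for n in("top","side")}
pickle.dump(d,open("f1.pkl","wb"))
cv2.imwrite("pics/hold.png",np.hstack([d["top"]["image"][120:320,120:320],d["side"]["image"][210:410,190:390]])[:,:,::-1].repeat(2,0).repeat(2,1))
```

```text
t 7.07 q [-0.66  0.3   0.33  1.81 -0.11  1.05  0.81] p [569.2 164.7 208.1] rpy [-3.14  -0.     2.671] F [-0.1 -1.1  0.1]
[570,166.5,208] tool delta [0.1 1.9 0.1]
```

View pics/hold.png

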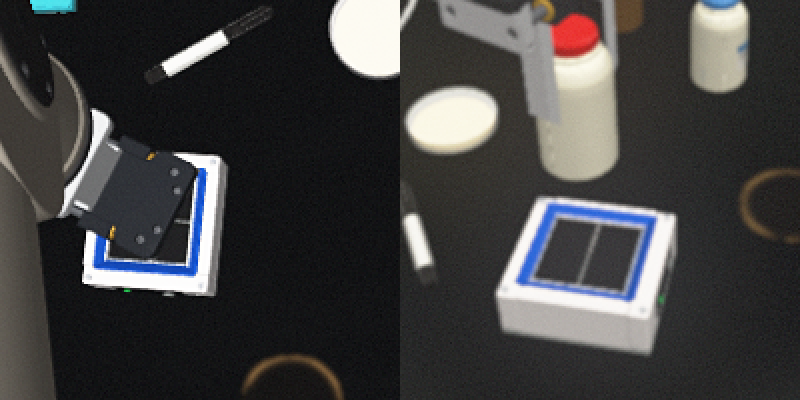

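The bottle hangs upright over the bay (cap at side-crop (573,33)), and the bay is clear below. I'll lower it to just above the collar and check alignment.

Request:
jog_arm([
  [[50, 0, 2, 15, 0], [50, 0, 0, 20, 0], [50, 0, 0, 20, 0], [50, 0, 0, 15, 0], [50, 0, 0, 10, 0], [50, 0, 0, 5, 0], [50, 0, 0, 0, 0], [50, 0, 0, 0, 0]],
])

```text
t: 7.83
ee_pos: [570.9, 168.1, 124.1]
orientation: [3.141, 0.0, 2.672]
force: [0.7, -0.2, -1.3]
width: 55.9
grasp_force: 29.9
```

```bash
python3 go.py "[570,166.5,64.5]"
```

Run:
```python
from plant import manip;from h import *
f=manip.grab_frame("side")
c=blob(f["image"],(0,150,80),(8,255,255),(230,200,350,360));m=cv2.moments(c);p=(m["m10"]/m["m00"],m["m01"]/m["m00"])
z=manip.get_obs()["ee_pos"][2]-58.5+116;print(p,cv2.boundingRect(c),onz(f,p,z))
cv2.imwrite("pics/pre.png",f["image"][210:410,190:390,::-1].repeat(2,0).repeat(2,1))
```

```text
t 7.83 q [-0.64  0.39  0.31  1.88 -0.15  0.89  0.84] p [570.9 168.1 124.1] rpy [3.141 0.    2.672] F [ 0.7 -0.2 -1.3]
[570,166.5,64.5] tool delta [ 0.1 -1.9 59.6]
(281.2807363576594, 276.78829717291256) (271, 266, 21, 20) [563.40285999 172.75360891 181.87049763]
```

View pics/pre.png

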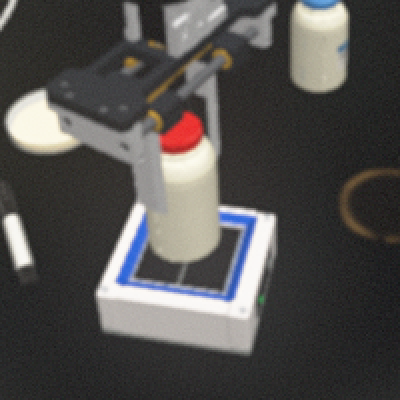

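The bottle is just above the opening; its body spans about x=150–219 in the crop, with the base's lowest point at about (185,260), but the finger hides part of the cap. I'll compare the visible base edges with the expected projection.

Run:
```python
import pickle;from h import *
f=pickle.load(open("f0.pkl","rb"))["side"]
def pr(w):
    c=f["T"][:3,:3].T@(np.array(w)-f["T"][:3,3]);k=f["camera_matrix"]@[c[0],-c[1],-c[2]];return k[:2]/k[2]
a=np.linspace(0,2*np.pi,200)
for z in(65.6,135):
    P=np.array([pr((570.9+29*np.cos(t),168.1+29*np.sin(t),z)) for t in a]);print(z,"x",P[:,0].min(),P[:,0].max(),"y",P[:,1].min(),P[:,1].max())
im=cv2.imread("pics/pre.png")[::2,::2]
for y in(100,110,115,120): print(y+210,[ (x+190,int(im[y,x,1])) for x in range(68,118,2)])
print([(y+210,im[y,93].tolist()) for y in range(118,136)])
```

```text
65.6 x 264.1994274919356 299.98433337517093 y 316.672473954361 343.1938862453429
135 x 260.0917606276421 297.94106676204706 y 285.4117980458396 311.3645534759492
310 [(258, 140), (260, 159), (262, 147), (264, 149), (266, 149), (268, 156), (270, 159), (272, 164), (274, 180), (276, 180), (278, 181), (280, 183), (282, 184), (284, 187), (286, 188), (288, 189), (290, 187), (292, 188), (294, 183), (296, 179), (298, 153), (300, 70), (302, 47), (304, 52), (306, 53)]
320 [(258, 248), (260, 194), (262, 112), (264, 150), (266, 164), (268, 176), (270, 172), (272, 176), (274, 177), (276, 181), (278, 181), (280, 184), (282, 187), (284, 189), (286, 186), (288, 190), (290, 190), (292, 187), (294, 183), (296, 178), (298, 173), (300, 148), (302, 137), (304, 128), (306, 119)]
325 [(258, 165), (260, 105), (262, 109), (264, 141), (266, 163), (268, 177), (270, 180), (272, 174), (274, 179), (276, 178), (278, 180), (280, 184), (282, 185), (284, 187), (286, 190), (288, 191), (290, 190), (292, 187), (294, 189), (296, 181), (298, 170), (300, 108), (302, 58), (304, 58), (306, 61)]
330 [(258, 107), (260, 109), (262, 135), (264, 135), (266, 154), (268, 162), (270, 167), (272, 172), (274, 179), (276, 180), (278, 178), (280, 179), (282, 186), (284, 185), (286, 187), (288, 187), (290, 188), (292, 189), (294, 190), (296, 184), (298, 160), (300, 80), (302, 62), (304, 57), (306, 56)]
[(328, [163, 184, 189]), (329, [163, 182, 189]), (330, [167, 187, 192]), (331, [162, 186, 191]), (332, [162, 184, 186]), (333, [162, 182, 187]), (334, [158, 181, 186]), (335, [166, 186, 188]), (336, [166, 184, 188]), (337, [164, 185, 192]), (338, [165, 186, 189]), (339, [163, 182, 188]), (340, [145, 160, 163]), (341, [117, 126, 126]), (342, [95, 99, 99]), (343, [90, 89, 92]), (344, [80, 83, 84]), (345, [73, 74, 75])]
```

The base sits where expected (264–300 px), within 1–2 mm. Pressing down gently.

Request:
jog_arm([
  [[50, 0, -1.5, 5, 0], [50, 0, 0, 5, 0], [50, 0, 0, 5, 0], [50, 0, 0, 4, 0], [50, 0, 0, 4, 0], [50, 0, 0, 4, 0], [50, 0, 0, 4, 0], [50, 0, 0, 4, 0], [50, 0, 0, 4, 0], [50, 0, 0, 4, 0]],
])

```text
t: 8.72
ee_pos: [570.1, 167.1, 80.3]
orientation: [3.141, 0.0, 2.673]
force: [-0.9, -0.1, 3.3]
width: 56.2
grasp_force: 30.0
```

```bash
python3 go.py "[570,166.5,64.5]"
```

```text
t 8.72 q [-0.62  0.45  0.29  1.91 -0.17  0.8   0.86] p [570.1 167.1  80.3] rpy [3.141 0.    2.673] F [-0.9 -0.1  3.3]
[570,166.5,64.5] tool delta [-0.1 -0.6 15.8]
```

Request:
jog_arm([
  [[50, 0, 0, 3, 0], [50, 0, 0, 3, 0], [50, 0, 0, 3, 0], [50, 0, 0, 2, 0], [50, 0, 0, 1, 0], [50, 0, 0, 1, 0], [50, 0, 0, 0, 0], [50, 0, 0, 0, 0]],
])

```text
t: 9.38
ee_pos: [569.7, 166.9, 67.3]
orientation: [-3.141, -0.0, 2.673]
force: [-0.1, 0.1, -2.4]
width: 56.0
grasp_force: 29.9
```

```bash
python3 go.py "[570,166.5,64.5]"
```

```text
t 9.38 q [-0.62  0.47  0.28  1.92 -0.18  0.78  0.87] p [569.7 166.9  67.3] rpy [-3.141 -0.     2.673] F [-0.1  0.1 -2.4]
[570,166.5,64.5] tool delta [-0.4 -0.3  2.8]
```

Request:
jog_arm([
  [[50, 0, 0, 1, 0], [50, 0, 0, 0.5, 0], [50, 0, 0, 0, 0], [50, 0, 0, 0, 0]],
])

```text
t: 9.72
ee_pos: [569.9, 167.0, 66.0]
orientation: [-3.142, -0.0, 2.673]
force: [-0.7, 0.2, -1.2]
width: 56.5
grasp_force: 30.0
```

Request:
jog_arm([
  [[50, 0, 0, 1, 0], [50, 0, 0, 0, 0], [50, 0, 0, 0, 0]],
])

```text
t: 9.97
ee_pos: [569.8, 167.0, 64.9]
orientation: [-3.141, -0.0, 2.673]
force: [0.4, 0.4, 0.0]
width: 55.9
grasp_force: 30.0
```

Request:
jog_arm([
  [[50, 0, 0, 0.7, 0], [50, 0, 0, 0, 0], [50, 0, 0, 0, 0]],
])

```text
t: 10.22
ee_pos: [570.1, 166.9, 64.6]
orientation: [3.141, 0.0, 2.673]
force: [-1.4, -0.9, 6.3]
width: 56.2
grasp_force: 30.0
```

Floor contact came at the expected height (6 N). Settle, then release.

Request:
jog_arm([
  [[50, 0, 0, 0.5, 0], [50, 0, 0, 0, 0], [50, 0, 0, 0, 0]],
])

```text
t: 10.47
ee_pos: [570.3, 166.9, 64.5]
orientation: [3.141, 0.0, 2.673]
force: [-2.6, -0.5, 11.7]
width: 56.1
grasp_force: 30.0
```

Request:
jog_arm([
  [[62, 0, 0, 0, 0], [62, 0, 0, 0, 0], [62, 0, 0, 0, 0], [75, 0, 0, 0, 0], [94, 0, 0, 0, 0], [94, 0, 0, 0, 0], [94, 0, 0, 0, 0], [94, 0, 0, 0, 0], [94, 0, 0, 0, 0]],
])

```text
t: 11.22
ee_pos: [569.9, 166.9, 63.7]
orientation: [-3.141, -0.0, 2.673]
force: [-0.3, -0.5, 1.0]
width: 93.8
grasp_force: 0.0
```

Request:
jog_arm([
  [[94, 0, 0, -5, 0], [94, 0, 0, -10, 0], [94, 0, 0, -20, 0], [94, 0, 0, -20, 0], [94, 0, 0, -25, 0], [94, 0, 0, -25, 0], [94, 0, 0, -25, 0], [94, 0, 0, -20, 0], [94, 0, 0, -10, 0], [94, 0, 0, 0, 0]],
])

```text
t: 12.05
ee_pos: [571.0, 167.3, 226.5]
orientation: [3.138, 0.002, 2.673]
force: [-0.4, 0.3, -0.6]
width: 94.2
grasp_force: 0.0
```

Run:
```python
from plant import manip;from h import *
from scipy.spatial.transform import Rotation as R
s=manip.grab_frame("side");o=manip.get_obs();f=manip.grab_frame("wrist")
T=np.eye(4);T[:3,:3]=R.from_euler("xyz",o["orientation"]).as_matrix();T[:3,3]=o["ee_pos"];f["T"]=T@f["mount"]
P=[]
for g,b in((s,(230,200,350,400)),(f,(200,100,450,400))):
    c=blob(g["image"],(0,150,80),(8,255,255),b);m=cv2.moments(c);p=(m["m10"]/m["m00"],m["m01"]/m["m00"]);P.append(p);print(p,cv2.boundingRect(c),onz(g,p,122))
print(tri([s,f],P))
cv2.imwrite("pics/end.png",np.hstack([cv2.resize(s["image"][240:390,220:350],(347,400)),cv2.resize(f["image"],(533,400))[:,80:]])[:,:,::-1])
```

```text
(280.68057259713703, 304.2237218813906) (268, 294, 26, 22) [569.27267575 168.16187669 122.        ]
(315.5768203995213, 238.1668968056706) (290, 213, 52, 51) [569.94576694 167.02466804 122.        ]
[569.88754792 166.89458761 120.85381811]
```

View pics/end.png

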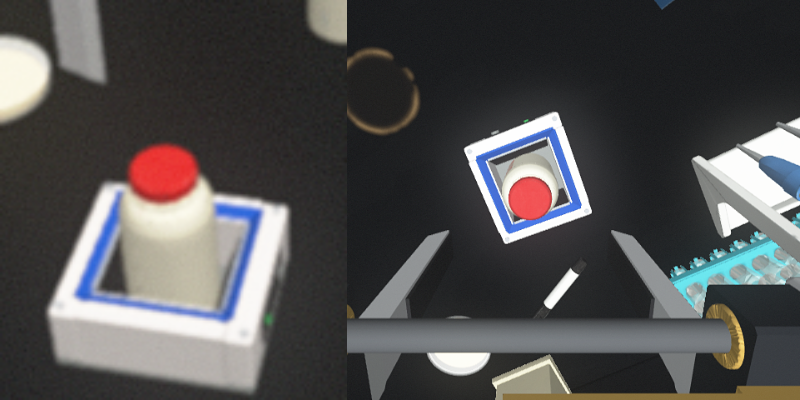

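The bottle stands upright in the well with both flaps open. The cap is at (570,167), about 121 mm high (mixed top and side of the cap), which matches fully home. The fingers are clear.

Request:
jog_arm([
  [[94, 0, 0, 0, 0], [94, 0, 0, 0, 0], [94, 0, 0, 0, 0]],
])

```text
t: 12.4
ee_pos: [569.5, 166.8, 222.7]
orientation: [-3.14, -0.001, 2.673]
force: [0.1, -1.0, -0.1]
width: 94.2
grasp_force: 0.0
```

```bash
python3 -c "
from plant import manip;print(manip.hand_in())"
```

```text
the job is handed in; nothing more can be done
None
```

The red-capped bottle stands upright and fully home in the bay, holding both flaps open; I let go, backed the gripper clear without touching the other two bottles, and handed the job in at 12.4 s.

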